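# Take the glue kettle off the warmer

### The job

The glue is ready to use: lift the lidded kettle out of the glue warmer and stand it upright, wholly on the round cork mat, without tipping it on the way or letting it drop. Then swing the warmer's hinged cover fully shut over the empty well so that it keeps its heat. Leave the other things on the bench where they are.

Things in the scene. Friction and masses are not known exactly. Their poses are not given: they have to be found in the camera images.
- glue_warmer: Electric glue warmer: round grey housing 160 mm across and 90 mm high, fixed to the bench, with a round well 106 mm wide and about 70 mm deep open at the top. Origin: centre of its underside, on the bench; z up; its dial (sticking out 18 mm, 45 mm up) faces its own -x, the cover's hinge is on its +x side.
- warmer_cover (a joint): Opening angle (rad) of the warmer's round aluminium cover, 154 mm across and 14 mm thick, with a black lifting tab 44 mm wide at the edge farthest from the hinge. 0 = shut on the rim, 1.57 = upright behind the well, 1.85 = stop. The stiff hinge holds it at any angle until pushed (some 4 N at its free edge). It cannot shut while the kettle is in the well.
- cover_hinge (a point): Middle of the hinge line, 86 mm from the warmer's axis towards its +x, 94 mm above the bench; the hinge runs along the warmer's y. The frame turns with the cover, which extends from here along the frame's -x (disc centre at 86 mm, edge at 163 mm); its outer face is on the +z side, 4 mm (edge) to 12.5 mm (middle) from the hinge plane, its inner face at z = -2 mm.
- cover_tab (a point): End of the cover's lifting tab (8 mm thick, in the cover's plane), 185 mm from the hinge; moves with the cover.
- glue_kettle: Lidded steel kettle, 165 mm high: body 88 mm wide at the foot, 96 mm at 62 mm height, flange 116 mm wide at 62 to 66 mm, fixed lid with knob to 103 mm. A rigid arched handle stands over the lid in its x-z plane. The flange hangs on the warmer's rim, foot 28 mm above the bench, some 5 mm play round the body. 0.4 to 0.75 kg. Origin: centre of the underside, z up.
- kettle_grip (a point): Middle of the kettle's wooden grip: a round bar 20 mm thick and 66 mm long along the kettle's x, 155 mm above the kettle's underside, with 42 mm of free space between it and the knob of the lid.
- cork_mat: Round cork mat, 150 mm across and 8 mm thick, lying fixed on the bench to the left or right of the warmer. Origin: centre of its underside (its top is 8 mm above).
- work_sheets: Bystander: flat bound work, 245 x 165 x 8 mm, on the other side of the warmer from the mat; origin centre of its underside.
- sheet_weight: Bystander: covered iron weight, 60 x 90 x 36 mm, lying on the work sheets; origin centre of its underside.
- bone_folder: Bystander: flat bone folder, 24 x 147 x 8 mm, lying on the work sheets; origin centre of its underside.
- paste_pot: Bystander: small open stoneware pot without a handle, 72 mm wide and 65 mm high, at the back right of the warmer; origin centre of its underside.
There are look-alikes about, which are no part of the job. There is more than one size of the glue_kettle; the job needs the larger.

How it is judged:
On the way, in this order (a step that is already met when the one before it is completed fails the run):
1. the kettle stands upright on the cork mat, let go (horizontal distance between glue_kettle and cork_mat below 0.031 m and z of glue_kettle in the frame of cork_mat between 0.004 and 0.013 m and angle between glue_kettle's own z axis and vertical below 0.06 rad and contact force between glue_kettle and the fingers below 0.1 N and linear speed of glue_kettle below 0.03 m/s), for 0.2 s.
2. the warmer's cover is shut (value of joint warmer_cover below 0.05 rad), for 0.2 s.
At the end, for the whole second after the job is handed in: The kettle stands released and at rest on the cork mat, its foot wholly on it (centres within 31 mm), upright within 0.06 rad, and the warmer's cover is shut (under 0.05 rad) (all of step 1 and value of joint warmer_cover below 0.05 rad); the robot touches nothing.
It fails at once if the kettle is tipped by more than 0.35 rad (angle between glue_kettle's own z axis and vertical above 0.35 rad).
It fails at once if the kettle is let go in the air, clear of the warmer and more than 15 mm above the mat (contact force between glue_kettle and the fingers below 0.02 N and contact force between glue_kettle and anything else below 0.02 N and height (world z) of glue_kettle above 0.023 m).
It fails at once if the work sheets, weight, bone folder or paste pot is pushed more than 30 mm from its place (distance of any of work_sheets, sheet_weight, bone_folder, paste_pot from where it was at the start of the episode above 0.03 m).
It also fails if it takes over 50 s, if anything falls off the work surface, if the arm or the gripper's body presses on something with over 40 N, if the wrist force passes 120 N, or if a joint passes its speed limit or range.

### The arm

A 6-joint arm with a two-finger parallel gripper is mounted at the origin on a cart in front of the work surface, level with it; the furniture and walls round the work are solid. World frame = base frame: x ahead of the robot, y to its left, z up, the work surface at z = 0. Lengths are in m, angles in rad, forces in N, time in s.
With the tool pointing down it reaches from about 0.275 to 0.85 m from the base axis. Payload 19 kg.
Tool frame: the origin (TCP) lies midway between the tips of the shut fingers; the grasp point (between the pads) lies 19 mm behind it (arm.hold_point_z is the z of the grasp point in the tool frame, in m); z points along the fingers, y is the line along which they close (so a half turn about z gives the same grasp; the last joint's range is limited). The gripper opens to 85 mm and grips with 20 to 120 N. Pads are 22 mm wide; open, the fingers measure 114 mm over their backs; the gripper's body (76 mm by 85 mm) begins 54 mm behind the grasp point. The pads swing forward as they close: fully open they stand 13 mm farther back than shut.
Start: joints at [-1.442, 0.15, 1.437, -0, 1.554, -0.134], TCP at [0.149, -0.555, 0.231] pointing down, gripper open.
Joint ranges: [-2.8, 2.8], [-0.68, 2.1], [0.12, 2.68], [-1.39, 4.53], [0.16, 2.79], [-2.81, 2.81]. Speed limits (rad/s): [1.89, 1.89, 2.22, 3.01, 3.01, 3.01].

### API

Orientations are given as a 3x3 rotation matrix whose columns are the frame's x, y, z axes.
In Python, from bench import status, imaging, hand_in, arm gives the robot as it stands.
- The arm moves only by the shell command python3 -m crank 'ROWS' [FORCE]. ROWS is a JSON object of lists of equal length, an entry for each row: "dr": the turn, a rotation vector about the tool's x, y, z in units of 0.08 rad (1.0 is 0.08 rad), a list of three; "xyz": the shift along the tool's x, y, z in units of 3 cm (1.0 is 3 cm), a list of three; "jaw": the opening, from 0 (shut) to 1 (fully open). A call has 1 to 5 rows; each row shifts and turns the commanded pose from where the row before left it, along the tool's axes as they then stand; what a row does not reach is not made up. A row lasts 1/12 s, in which the tool goes at most 41.7 mm and 7.16 degrees, less where a joint would pass 70% of its speed; a pose out of reach is approached as far as the arm can. A call with a number of a shift or a turn outside -1 to 1 is refused whole. A call with a gripper value outside its range is refused whole. The fingers move at their own pace and stop on an object; FORCE is the grip in N (left out, the last holds). Time passes only in rows, so rows that do not move let the fingers close. It gives the time, the measured TCP pose, the force, the opening and the grip force at its end, in the units of the state.
- status.get_obs(): the state, without advancing time (a new reading comes with each control period).
- imaging.snapshot(name): name is "scene" or "top" or "wrist"; returns (picture, depth): 420x560x3 uint8, blue, green, red; 420x560 float32, m along the optical axis (not along the pixel's ray), 0 where there is no reading.
- imaging.camera_model(name): a dict with "K" (3x3 intrinsics, pixels), "view" (4x4, takes a point from world to camera coordinates); the wrist camera has in their place "T_tool_cam" (4x4, takes a point from camera to tool coordinates, whose origin is the TCP and whose axes are the flange's). Camera axes: x right, y down, z forward; pixel columns grow to the right and rows downward; lengths in m; the calibration is good to about 2 mm. A picture is of the moment at which its call begins: read the wrist's pose just before it. camera_model takes no time and is no camera call.
- hand_in(): hands the job in; it is judged then, once.
Trained networks look in the newest picture that a camera, given by its name, has taken for a name from the list of things; names that differ only in an ending like _2 or _b are one class to them, and where a whole thing is asked for, a point or a joint stands for the part that bears it (a point fixed in the world has none). Each returns a list of dicts, best first, with "score" (0 to 1); they miss things now and then, are a little off and sometimes report something else, mostly with a low value. They report only what shows in the picture. A call takes as long as a camera call. They do not tell look-alikes from the thing itself.
- imaging.boxes_of(camera, query): "position" ([x, y, z] in m, in world coordinates, good to about 4 mm: the middle of the surface that is visible of it).
The state is a dict: "time_s": time; "joints": joint angles; "dq": joint speeds; "effort": joint torques, N m; "tcp_pos": TCP position; "ee_rot": TCP orientation; "ft_force": force on the tool from outside, world axes, zero at the start; "ft_torque": the same for the moment, N m; "finger_gap": finger opening in m; "finger_force": force on a finger pad.
Only numpy, scipy, OpenCV 4.12 (cv2) and the standard library are available. Lean on these libraries where they do the work, as an engineer would, in place of code of your own. Each camera call takes 0.05 s, during which the arm holds its last target. There are 200 camera calls.

## Working session

There is one attempt and no reset: what is moved stays moved. The work goes in short steps, Python scripts to look and compute and a shell command to move; the robot and the scene stay as the last step left them, time stands still between calls to the robot, and variables do not carry over. Pictures are saved under pics/ and viewed, at most 10 in all, crops included, and the job is handed in when it is done.

```bash
mkdir -p pics; ls
python3 - <<'E'
from bench import status, imaging, arm
import cv2, numpy as np
o=status.get_obs()
print({k:np.round(v,3).tolist() for k,v in o.items()}, arm.hold_point_z)
a,d=imaging.snapshot("scene");cv2.imwrite("pics/s1.png",a);np.save("s1d.npy",d)
b,d2=imaging.snapshot("top");cv2.imwrite("pics/t1.png",b);np.save("t1d.npy",d2)
for n in["glue_warmer","warmer_cover","cover_tab","glue_kettle","kettle_grip","cork_mat","paste_pot","work_sheets"]:
    for c in("top","scene"):
        print(n,c,[(np.round(r["position"],3).tolist(),round(r["score"],2)) for r in imaging.boxes_of(c,n)])
for c in("top","scene"):
    m=imaging.camera_model(c);print(c,np.round(m["K"],1).tolist(),np.round(m["view"],3).tolist())
E
```

```text
pics
{'time_s': 0.0, 'joints': [-1.442, 0.151, 1.438, -0.0, 1.554, -0.134], 'dq': [0.001, 0.001, 0.002, -0.002, 0.001, -0.001], 'effort': [0.004, -71.306, -57.086, -0.0, 0.009, -0.0], 'tcp_pos': [0.149, -0.555, 0.231], 'ee_rot': [[0.966, 0.26, -0.0], [0.26, -0.966, 0.001], [0.0, -0.001, -1.0]], 'ft_force': [0.059, 0.11, -0.103], 'ft_torque': [0.013, -0.001, 0.013], 'finger_force': 0.0, 'finger_gap': 0.085} -0.0187
glue_warmer top [([0.581, -0.084, 0.162], 0.76)]
glue_warmer scene [([0.571, -0.058, 0.094], 0.68)]
warmer_cover top [([0.574, -0.084, 0.196], 0.91)]
warmer_cover scene [([0.577, -0.071, 0.193], 0.65)]
cover_tab top []
cover_tab scene [([0.578, -0.078, 0.192], 0.8)]
glue_kettle top [([0.499, -0.081, 0.11], 0.65)]
glue_kettle scene [([0.479, -0.071, 0.112], 0.95), ([0.424, 0.107, 0.066], 0.57)]
kettle_grip top [([0.464, 0.115, 0.067], 0.62), ([0.497, -0.078, 0.11], 0.58)]
kettle_grip scene [([0.427, 0.099, 0.065], 0.93), ([0.477, -0.067, 0.11], 0.65)]
cork_mat top [([0.469, -0.318, 0.014], 0.58)]
cork_mat scene [([0.516, -0.287, 0.008], 0.62)]
paste_pot top [([0.708, -0.119, 0.05], 0.7)]
paste_pot scene [([0.665, -0.081, 0.035], 0.73)]
work_sheets top [([0.43, 0.266, 0.007], 0.83)]
work_sheets scene [([0.422, 0.289, 0.012], 0.91)]
top [[428.2, 0.0, 278.3], [0.0, 428.2, 213.4], [0.0, 0.0, 1.0]] [[0.163, -0.987, -0.006, -0.084], [-0.931, -0.151, -0.331, 0.535], [0.326, 0.059, -0.944, 1.09], [0.0, 0.0, 0.0, 1.0]]
scene [[417.8, 0.0, 283.1], [0.0, 417.8, 208.4], [0.0, 0.0, 1.0]] [[-0.693, -0.721, -0.018, 0.365], [-0.436, 0.439, -0.786, 0.326], [0.574, -0.537, -0.618, 0.814], [0.0, 0.0, 0.0, 1.0]]
```

View pics/s1.png

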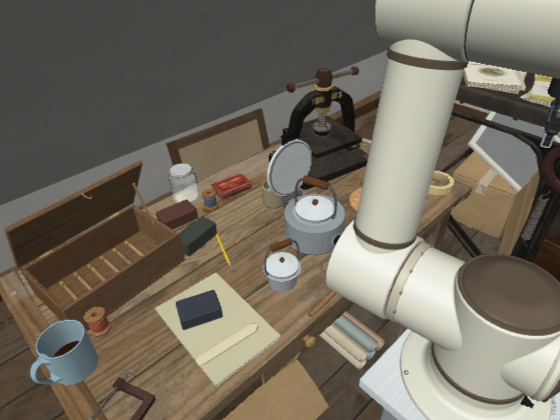

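View pics/t1.png

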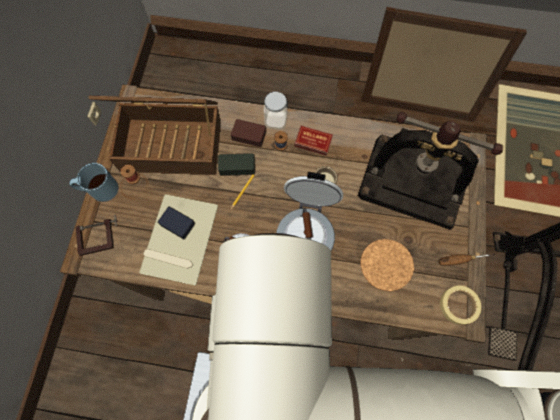

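In the scene picture the candidates are the large kettle hanging in the grey warmer at (315,210) and the small kettle standing on the bench at (282,268). The larger one in the warmer is the one to lift. The mat is at top (388,264), and the cover stands open behind the well, its tab uppermost. I'll check the choice in a crop and measure.

```bash
cat > h.py <<'E'
import numpy as np, cv2
from bench import imaging, status
def cloud(c,d):
    m=imaging.camera_model(c);K=np.array(m["K"]);V=np.array(m["view"])
    v,u=np.mgrid[:420,:560]
    p=np.stack([(u-K[0,2])/K[0,0]*d,(v-K[1,2])/K[1,1]*d,d],-1)
    return (p-V[:3,3])@V[:3,:3]
def circ(p):
    A=np.c_[2*p,np.ones(len(p))];s=np.linalg.lstsq(A,(p**2).sum(1),rcond=None)[0]
    return s[:2],np.sqrt(s[2]+s[:2]@s[:2])
def plane(p):
    c=p.mean(0);return c,np.linalg.svd(p-c,full_matrices=False)[2]
E
python3 - <<'E'
from h import *
for c,f in(("scene","s1"),("top","t1")):
    im=cv2.imread(f"pics/{f}.png");d=np.load(f+"d.npy");P=cloud(c,d);ok=d>0
    hsv=cv2.cvtColor(im,cv2.COLOR_BGR2HSV)
    x,y,z=P[...,0],P[...,1],P[...,2]
    # mat
    m=ok&(abs(z-.008)<.012)&(hsv[...,1]>110)&(hsv[...,2]>130)&(x>.38)&(x<.65)&(y<-.2)&(y>-.45)
    m=cv2.morphologyEx(m.astype(np.uint8),cv2.MORPH_OPEN,np.ones((3,3)))
    q=P[m>0]
    if len(q)>50:
        n,l,st,ce=cv2.connectedComponentsWithStats(m);k=1+st[1:,4].argmax();q=P[l==k]
        print(c,"mat",len(q),q.mean(0).round(4),q.min(0).round(3),q.max(0).round(3),cv2.minEnclosingCircle(q[:,:2].astype(np.float32)))
    near=ok&(abs(x-.49)<.1)&(abs(y+.08)<.1)
    g=near&(z>.165)&(z<.2)&(hsv[...,2]<140)&(hsv[...,1]>60)
    q=P[g];print(c,"grip",len(q))
    if len(q)>10:
        cc,R=plane(q);print(cc.round(4),R[0].round(3),q.min(0).round(3),q.max(0).round(3))
        vs,us=np.where(g);print("px",us.mean(),vs.mean())
    g=near&(z>.085)&(z<.1);q=P[g]
    if len(q)>20: print("flange/rim",len(q),q.min(0).round(3),q.max(0).round(3),circ(q[:,:2]))
    g=ok&(abs(x-.6)<.06)&(abs(y+.08)<.12)&(z>.11)&(z<.29)&(hsv[...,1]<60)&(x>.53)
    q=P[g];cc,R=plane(q);print("cover",len(q),cc.round(4),R[2].round(3),q.min(0).round(3),q.max(0).round(3))
im=cv2.imread("pics/s1.png")[125:305,235:375];cv2.imwrite("pics/s1c.png",cv2.resize(im,None,fx=3.3,fy=3.3,interpolation=2))
E
```

```text
scene mat 160 [ 0.5141 -0.2869  0.0086] [ 0.479 -0.339  0.001] [ 0.547 -0.249  0.013] ((0.5125665664672852, -0.29260343313217163), 0.055197399109601974)
scene grip 212
[ 0.4845 -0.0753  0.1853] [-0.955 -0.295 -0.021] [ 0.437 -0.095  0.168] [ 0.518 -0.063  0.194]
px 315.89150943396226 182.31132075471697
flange/rim 1135 [ 0.409 -0.154  0.085] [0.582 0.002 0.1  ] (array([ 0.49203133, -0.0809595 ]), np.float64(0.06969128441499349))
cover 1959 [ 0.5772 -0.0758  0.1932] [-0.997  0.025  0.068] [ 0.54  -0.158  0.11 ] [ 0.589 -0.003  0.282]
top mat 2202 [ 0.4685 -0.3204  0.008 ] [ 0.395 -0.395 -0.004] [ 0.548 -0.245  0.016] ((0.4721776843070984, -0.32153359055519104), 0.07763802260160446)
top grip 165
[ 0.4911 -0.0789  0.1883] [-0.99  -0.143 -0.003] [ 0.459 -0.156  0.168] [ 0.578 -0.064  0.193]
px 307.3393939393939 224.47878787878787
flange/rim 732 [ 0.465 -0.158  0.085] [ 0.581 -0.     0.1  ] (array([ 0.50060915, -0.08008542]), np.float64(0.06486087460182725))
cover 1344 [ 0.5812 -0.0808  0.1931] [-0.998  0.023  0.06 ] [ 0.542 -0.157  0.11 ] [ 0.596 -0.005  0.282]
```

View pics/s1c.png

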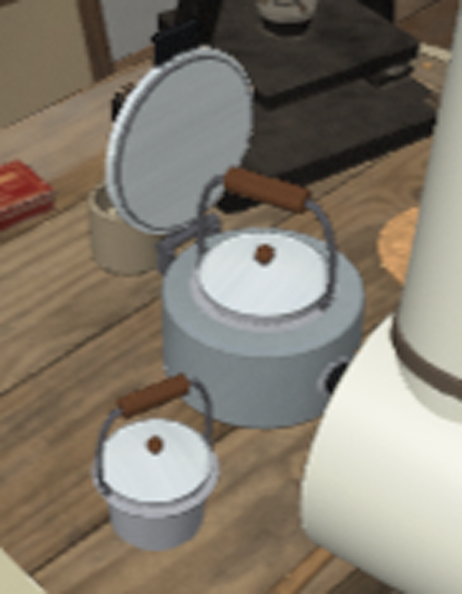

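The crop shows the large kettle hanging in the warmer with its grip at scene (316,182). The small look-alike stands in front of it on the bench at (282,268). The tool yaw already nearly matches the grip. I'll move above it and look with the wrist camera.

```bash
python3 -m crank '{"dr":[[0,0,0],[0,0,0],[0,0,0],[0,0,0],[0,0,0]],"xyz":[[0.5,-0.4,-0.5],[0.75,-0.62,-0.5],[0.75,-0.62,-0.5],[0.75,-0.62,-0.5],[0.75,-0.62,-0.5]],"jaw":[1,1,1,1,1]}' | tail -c 400
python3 -m crank '{"dr":[[0,0,0],[0,0,0],[0,0,0],[0,0,0],[0,0,0]],"xyz":[[0.75,-0.62,-0.2],[0.75,-0.62,-0.2],[0.75,-0.62,-0.2],[0.75,-0.62,0],[0.75,-0.62,0]],"jaw":[1,1,1,1,1]}' | tail -c 400
python3 -m crank '{"dr":[[0,0,0],[0,0,0],[0,0,0],[0,0,0],[0,0,0]],"xyz":[[0.75,-0.62,0],[0.75,-0.62,0],[0.75,-0.62,0],[0.75,-0.62,0],[0.75,-0.62,0]],"jaw":[1,1,1,1,1]}' | tail -c 400
python3 -m crank '{"dr":[[0,0,0],[0,0,0],[0,0,0],[0,0,0],[0,0,0]],"xyz":[[0.75,-0.62,0],[0.75,-0.62,0],[0.5,-0.4,0],[0,0,0],[0,0,0]],"jaw":[1,1,1,1,1]}' | tail -c 400
cat >> h.py <<'E'
def wrist():
    o=status.get_obs();m=imaging.camera_model("wrist");im,d=imaging.snapshot("wrist")
    K=np.array(m["K"]);T=np.array(m["T_tool_cam"]);v,u=np.mgrid[:420,:560]
    p=np.stack([(u-K[0,2])/K[0,0]*d,(v-K[1,2])/K[1,1]*d,d],-1)@T[:3,:3].T+T[:3,3]
    return im,d,p@np.array(o["ee_rot"]).T+np.array(o["tcp_pos"]),o
E
python3 - <<'E'
from h import *
print(np.round(imaging.camera_model("wrist")["T_tool_cam"],3).tolist())
im,d,P,o=wrist();cv2.imwrite("pics/w1.png",im);np.save("w1.npy",P);np.save("w1d.npy",d);print(o["tcp_pos"],o["ee_rot"])
E
```

```text
time_s: 1.32
tcp_pos: [0.2288, -0.4433, 0.307]
ee_rot: [[0.966, 0.259, 0.0], [0.259, -0.966, 0.0], [0.0, -0.0, -1.0]]
ft_force: [0.6, -0.1, 0.5]
finger_gap: 0.0851
finger_force: 0.0
time_s: 1.73
tcp_pos: [0.3134, -0.3243, 0.3248]
ee_rot: [[0.966, 0.26, 0.001], [0.26, -0.966, -0.001], [0.0, 0.001, -1.0]]
ft_force: [0.7, -0.8, -1.0]
finger_gap: 0.0855
finger_force: 0.0
time_s: 2.15
tcp_pos: [0.3978, -0.2051, 0.3245]
ee_rot: [[0.966, 0.26, 0.0], [0.26, -0.966, -0.0], [0.0, 0.0, -1.0]]
ft_force: [0.3, -0.4, 1.0]
finger_gap: 0.0855
finger_force: 0.0
time_s: 2.57
tcp_pos: [0.4427, -0.1427, 0.3243]
ee_rot: [[0.965, 0.262, -0.0], [0.262, -0.965, 0.0], [-0.0, -0.0, -1.0]]
ft_force: [0.2, -0.8, 0.7]
finger_gap: 0.0851
finger_force: 0.0
[[0.0, -0.95, -0.311, 0.08], [1.0, 0.0, 0.0, 0.0], [-0.0, -0.311, 0.95, -0.142], [0.0, 0.0, 0.0, 1.0]]
[ 0.44269488 -0.14268475  0.32425308] [[ 9.65129883e-01  2.61771390e-01 -2.18091309e-04]
 [ 2.61771408e-01 -9.65129901e-01  6.01258884e-05]
 [-1.94747206e-04 -1.15119361e-04 -9.99999974e-01]]
```

View pics/w1.png

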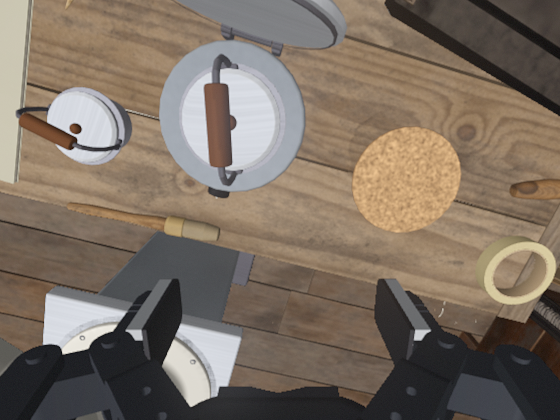

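The wrist picture shows the large kettle's grip at (218,125), running nearly along image-up (tool x). The mat is at (407,180), the small kettle at (75,128), and the cover hinge at (250,40).

Run:
```python
from h import *
im=cv2.imread("pics/w1.png");P=np.load("w1.npy");hsv=cv2.cvtColor(im,cv2.COLOR_BGR2HSV)
v,u=np.mgrid[:420,:560];z=P[...,2];R=np.array(status.get_obs()["ee_rot"])
brown=(hsv[...,1]>110)&(hsv[...,2]<150)&((hsv[...,0]<15)|(hsv[...,0]>170))
g=brown&(abs(u-218)<25)&(abs(v-125)<55)&(z>.17)&(z<.21)
q=P[g];print("grip",len(q))
(cx,cy),wh,_=r=cv2.minAreaRect(q[:,:2].astype(np.float32));c,A=plane(q)
print(np.round(r[0],4),wh,c.round(4),A[0].round(3),"z",np.percentile(q[:,2],[5,50,95]).round(4))
ax=A[0]*np.sign(A[0]@R[:,0]);print("yaw about tool z",np.arctan2(ax@R[:,1],ax@R[:,0]))
m=(hsv[...,1]>90)&(hsv[...,2]>120)&(abs(z-.008)<.01)&(abs(u-407)<60)&(abs(v-180)<60)
m=cv2.morphologyEx(m.astype(np.uint8),cv2.MORPH_OPEN,np.ones((3,3)));n,l,st,ce=cv2.connectedComponentsWithStats(m);q=P[l==1+st[1:,4].argmax()]
print("mat",len(q),q.mean(0).round(4),cv2.minEnclosingCircle(q[:,:2].astype(np.float32)))
o=(z>.085)&(z<.099)&(abs(u-232)<80)&(abs(v-115)<80);q=P[o]
print("rim",len(q),q.min(0),q.max(0),circ(q[:,:2]),cv2.minEnclosingCircle(q[:,:2].astype(np.float32)))
```

```text
grip 142
[ 0.4901 -0.0745] (0.06387525796890259, 0.008854925632476807) [ 0.4869 -0.074   0.1871] [-0.955 -0.298  0.01 ] z [0.1852 0.1869 0.1894]
yaw about tool z -0.03865259151379126
mat 9059 [ 0.4717 -0.3187  0.0075] ((0.46793827414512634, -0.3223065733909607), 0.07815683633089066)
rim 9220 [ 0.41258516 -0.15688704  0.08501466] [0.57762074 0.00178752 0.09897186] (array([ 0.49299082, -0.07759354]), np.float64(0.0676229320467045)) ((0.4976540505886078, -0.08023391664028168), 0.08567564189434052)
```

Run:
```python
from h import *
im=cv2.imread("pics/w1.png");P=np.load("w1.npy");v,u=np.mgrid[:420,:560];z=P[...,2];R=np.array(status.get_obs()["ee_rot"])
hsv=cv2.cvtColor(im,cv2.COLOR_BGR2HSV);print(hsv[125,210:228:3].tolist(), z[125,205:232:3].round(3))
g=(abs(u-218)<18)&(abs(v-125)<42)&(z>.165)&(z<.21)
q=P[g];c,A=plane(q);r=cv2.minAreaRect(q[:,:2].astype(np.float32));print(len(q),c.round(4),A[0].round(3),np.round(r[0],4),np.round(r[1],4),np.percentile(q[:,2],[5,50,95]).round(4))
ax=A[0]*np.sign(A[0]@R[:,0]);print(np.arctan2(ax@R[:,1],ax@R[:,0]))
t=status.get_obs()["tcp_pos"];w=np.array([*r[0],.183+.0])-t;print("tool delta units to grip (TCP at grip)",(R.T@w/.03).round(2))
```

```text
[[9, 100, 125], [9, 101, 129], [9, 99, 126], [9, 89, 117], [7, 80, 111], [6, 63, 97]] [0.109 0.187 0.19  0.189 0.19  0.189 0.189 0.184 0.18 ]
1980 [ 0.4929 -0.0793  0.1871] [-0.962 -0.273 -0.001] [ 0.4911 -0.0785] [0.0646 0.02  ] [0.1817 0.1879 0.1899]
-0.012468096995314537
tool delta units to grip (TCP at grip) [ 2.13 -1.66  4.71]
```

```bash
python3 -m crank '{"dr":[[0,0,-0.15],[0,0,0],[0,0,0],[0,0,0],[0,0,0]],"xyz":[[0.55,-0.4,0],[0.8,-0.65,0.4],[0.8,-0.61,0.4],[0,0,0.5],[0,0,0]],"jaw":[1,1,1,1,1]}'
python3 - <<'E'
from h import *
im,d,P,o=wrist();R=np.array(o["ee_rot"]);t=o["tcp_pos"]
Q=(P-t)@R; z=P[...,2]
g=(z>.165)&(z<.205)&(abs(Q[...,0])<.03)&(abs(Q[...,1])<.03)
q=P[g];c,A=plane(q);r=cv2.minAreaRect(q[:,:2].astype(np.float32));print(len(q),np.round(r[0],4),np.round(r[1],4),np.percentile(q[:,2],[50,90]).round(4))
ax=A[0]*np.sign(A[0]@R[:,0]);print("yaw",np.arctan2(ax@R[:,1],ax@R[:,0]),"y off",np.median(Q[g][:,1]),"x rng",np.percentile(Q[g][:,0],[1,99]))
print("units",(R.T@(np.array([*r[0],.164])-t)/.03).round(2))
E
```

```text
time_s: 3.03
tcp_pos: [0.4906, -0.0779, 0.2827]
ee_rot: [[0.962, 0.272, -0.004], [0.272, -0.962, 0.001], [-0.003, -0.002, -1.0]]
ft_force: [-0.5, 0.3, -1.0]
finger_gap: 0.085
finger_force: 0.0
1970 [ 0.4905 -0.0786] [0.06   0.0198] [0.1879 0.1894]
yaw 0.006019950900432687 y off 0.0011182149617633753 x rng [-0.02917184  0.02940801]
units [0.   0.03 3.96]
```

Aligned within 1 mm. I'll descend, close the jaw and do a small lift test.

```bash
python3 -m crank '{"dr":[[0,0,0],[0,0,0],[0,0,0],[0,0,0],[0,0,0]],"xyz":[[0.05,0.03,0.7],[0,0,0.9],[0,0,0.9],[0,0,0.9],[0,0,0.55]],"jaw":[1,1,1,1,1]}'
python3 -m crank '{"dr":[[0,0,0],[0,0,0],[0,0,0],[0,0,0],[0,0,0]],"xyz":[[0,0,0],[0,0,0],[0,0,0],[0,0,0],[0,0,0]],"jaw":[0.5,0.2,0,0,0]}' 80
python3 -m crank '{"dr":[[0,0,0],[0,0,0],[0,0,0],[0,0,0],[0,0,0]],"xyz":[[0,0,0],[0,0,0],[0,0,0],[0,0,0],[0,0,0]],"jaw":[0,0,0,0,0]}'
```

```text
time_s: 3.5
tcp_pos: [0.4919, -0.0798, 0.1655]
ee_rot: [[0.963, 0.269, -0.001], [0.269, -0.963, 0.0], [-0.001, -0.0, -1.0]]
ft_force: [-0.2, -0.9, -0.6]
finger_gap: 0.0851
finger_force: 0.0
time_s: 3.92
tcp_pos: [0.4933, -0.0789, 0.1682]
ee_rot: [[0.963, 0.271, 0.002], [0.271, -0.963, -0.001], [0.002, 0.001, -1.0]]
ft_force: [-0.1, 0.8, -0.6]
finger_gap: 0.0254
finger_force: 0.0
time_s: 4.33
tcp_pos: [0.4933, -0.0786, 0.1681]
ee_rot: [[0.962, 0.272, 0.002], [0.272, -0.962, -0.0], [0.002, 0.001, -1.0]]
ft_force: [-2.0, -0.5, 8.2]
finger_gap: 0.0171
finger_force: 77.9
```

The gap is 17 mm on a 20 mm bar and the tool is pushed up by 8 N, so the pads sit too high. I'll open, go 7 mm lower and grip again.

```bash
python3 -m crank '{"dr":[[0,0,0],[0,0,0],[0,0,0],[0,0,0],[0,0,0]],"xyz":[[0,0,0],[0,0,0],[0,0,0.12],[0,0,0.12],[0,0,0]],"jaw":[0.5,0.5,0.5,0.5,0.4]}'
python3 -m crank '{"dr":[[0,0,0],[0,0,0],[0,0,0],[0,0,0],[0,0,0]],"xyz":[[0,0,0],[0,0,0],[0,0,0],[0,0,0],[0,0,0]],"jaw":[0,0,0,0,0]}' 80
python3 -m crank '{"dr":[[0,0,0],[0,0,0]],"xyz":[[0,0,0],[0,0,0]],"jaw":[0,0]}'
```

```text
time_s: 4.75
tcp_pos: [0.4925, -0.0784, 0.1586]
ee_rot: [[0.962, 0.271, -0.001], [0.271, -0.962, 0.0], [-0.001, -0.001, -1.0]]
ft_force: [-0.2, 0.2, -1.2]
finger_gap: 0.0339
finger_force: 0.0
time_s: 5.17
tcp_pos: [0.4929, -0.0786, 0.1596]
ee_rot: [[0.962, 0.271, -0.0], [0.271, -0.962, 0.0], [-0.0, -0.0, -1.0]]
ft_force: [-0.6, -1.2, -1.2]
finger_gap: 0.0179
finger_force: 78.0
time_s: 5.33
tcp_pos: [0.4929, -0.0785, 0.1596]
ee_rot: [[0.962, 0.271, -0.0], [0.271, -0.962, 0.0], [0.0, -0.0, -1.0]]
ft_force: [-0.5, -0.6, 0.1]
finger_gap: 0.0179
finger_force: 78.0
```

```bash
python3 -m crank '{"dr":[[0,0,0],[0,0,0],[0,0,0],[0,0,0],[0,0,0]],"xyz":[[0,0,-0.1],[0,0,-0.2],[0,0,-0.25],[0,0,-0.25],[0,0,-0.25]],"jaw":[0,0,0,0,0]}'
python3 -m crank '{"dr":[[0,0,0],[0,0,0],[0,0,0],[0,0,0],[0,0,0]],"xyz":[[0,0,-0.3],[0,0,-0.4],[0,0,-0.4],[0,0,-0.4],[0,0,-0.3]],"jaw":[0,0,0,0,0]}'
python3 -m crank '{"dr":[[0,0,0],[0,0,0],[0,0,0],[0,0,0],[0,0,0]],"xyz":[[0,0,-0.2],[0,0,-0.2],[0,0,-0.1],[0,0,0],[0,0,0]],"jaw":[0,0,0,0,0]}'
python3 - <<'E'
from h import *
a,d=imaging.snapshot("scene");b,d2=imaging.snapshot("top");w,d3,P,o=wrist()
cv2.imwrite("pics/mid.png",np.hstack([cv2.resize(a[60:330,200:560],(450,338)),cv2.resize(w,(350,262),dst=np.zeros((262,350,3),np.uint8)) if 0 else np.vstack([cv2.resize(w,(350,262)),np.zeros((76,350,3),np.uint8)])]))
R=np.array(o["ee_rot"]);t=o["tcp_pos"]
print("grip->mat", (R.T@(np.array([.470,-.3215,.163-.019])-t)/.03).round(2))
E
```

```text
time_s: 5.75
tcp_pos: [0.4929, -0.0785, 0.1921]
ee_rot: [[0.962, 0.271, 0.0], [0.271, -0.962, -0.0], [0.0, 0.0, -1.0]]
ft_force: [-0.2, 0.4, -6.0]
finger_gap: 0.0181
finger_force: 78.2
time_s: 6.17
tcp_pos: [0.4931, -0.0786, 0.247]
ee_rot: [[0.962, 0.271, 0.001], [0.271, -0.962, -0.0], [0.001, 0.001, -1.0]]
ft_force: [0.2, 0.5, -4.8]
finger_gap: 0.0178
finger_force: 78.2
time_s: 6.58
tcp_pos: [0.4928, -0.0785, 0.2598]
ee_rot: [[0.962, 0.271, -0.0], [0.271, -0.962, 0.0], [-0.0, -0.0, -1.0]]
ft_force: [-0.1, 0.3, -5.5]
finger_gap: 0.0182
finger_force: 78.2
grip->mat [-2.92  7.59  3.85]
```

View pics/mid.png

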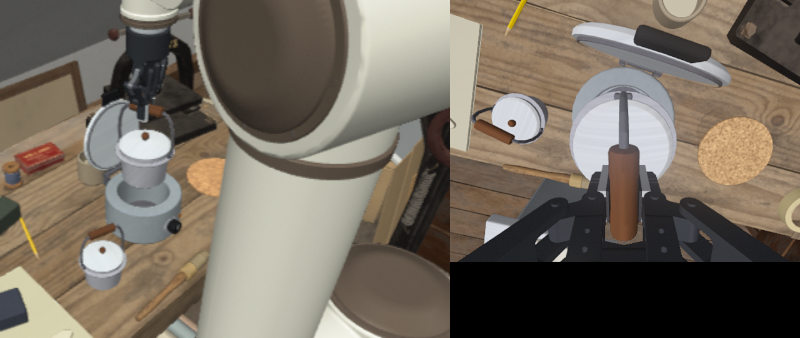

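The left panel shows the kettle hanging level above the well, with the grip centred in the fingers (right panel, (622,190)) and the mat clear at (735,150). I'll carry it to the mat.

```bash
python3 -m crank '{"dr":[[0,0,0],[0,0,0],[0,0,0],[0,0,0],[0,0,0]],"xyz":[[-0.06,0.15,0],[-0.12,0.3,0],[-0.17,0.45,0],[-0.2,0.55,0],[-0.23,0.6,0]],"jaw":[0,0,0,0,0]}'
python3 -m crank '{"dr":[[0,0,0],[0,0,0],[0,0,0],[0,0,0],[0,0,0]],"xyz":[[-0.23,0.6,0],[-0.23,0.6,0],[-0.23,0.6,0],[-0.23,0.6,0],[-0.23,0.6,0]],"jaw":[0,0,0,0,0]}'
python3 -m crank '{"dr":[[0,0,0],[0,0,0],[0,0,0],[0,0,0],[0,0,0]],"xyz":[[-0.23,0.6,0],[-0.23,0.6,0],[-0.2,0.55,0],[-0.15,0.4,0],[-0.11,0.3,0]],"jaw":[0,0,0,0,0]}'
python3 -m crank '{"dr":[[0,0,0],[0,0,0],[0,0,0]],"xyz":[[-0.06,0.15,0],[-0.02,0.05,0],[0,0,0]],"jaw":[0,0,0]}'
python3 - <<'E'
from h import *
w,d,P,o=wrist();R=np.array(o["ee_rot"]);t=np.array(o["tcp_pos"]);im,d1=imaging.snapshot("scene");S=cloud("scene",d1)
cv2.imwrite("pics/w2.png",np.hstack([cv2.resize(w,(400,300)),cv2.resize(im,(400,300))]))
hsv=cv2.cvtColor(w,cv2.COLOR_BGR2HSV);z=P[...,2]
m=(hsv[...,1]>90)&(hsv[...,2]>110)&(abs(z-.008)<.01)&(abs(P[...,1]+.32)<.1)&(abs(P[...,0]-.47)<.1)
q=P[m];print("mat seen",len(q),q.min(0).round(3),q.max(0).round(3))
c=(abs(P[...,0]-t[0])<.075)&(abs(P[...,1]-t[1])<.075)&(z>.165)&(z<.2)&(d>.05)
q=P[c];print("flange",len(q),circ(q[:,:2]),plane(q)[1][2].round(3))
print("units",(R.T@(np.array([.472,-.320,.1396])-t)/.03).round(2))
E
```

```text
time_s: 7.15
tcp_pos: [0.4868, -0.1452, 0.26]
ee_rot: [[0.962, 0.272, -0.0], [0.272, -0.962, 0.0], [-0.0, -0.0, -1.0]]
ft_force: [0.4, -0.9, -5.2]
finger_gap: 0.0176
finger_force: 78.3
time_s: 7.57
tcp_pos: [0.4777, -0.2419, 0.2599]
ee_rot: [[0.963, 0.271, -0.0], [0.271, -0.963, 0.0], [-0.0, -0.0, -1.0]]
ft_force: [-0.5, 0.5, -5.4]
finger_gap: 0.0175
finger_force: 78.3
time_s: 7.98
tcp_pos: [0.471, -0.32, 0.2598]
ee_rot: [[0.963, 0.27, -0.0], [0.27, -0.963, 0.0], [-0.0, -0.0, -1.0]]
ft_force: [0.8, 0.4, -6.0]
finger_gap: 0.0181
finger_force: 78.3
time_s: 8.23
tcp_pos: [0.4709, -0.3246, 0.26]
ee_rot: [[0.962, 0.271, -0.0], [0.271, -0.962, 0.0], [0.0, -0.0, -1.0]]
ft_force: [0.8, 0.3, -5.4]
finger_gap: 0.0178
finger_force: 78.4
mat seen 3818 [ 0.454 -0.412 -0.002] [ 0.57  -0.245  0.01 ]
flange 2727 (array([ 0.46902799, -0.32463792]), np.float64(0.05540470159640404)) [-0.01  -0.008  1.   ]
units [ 0.08 -0.14  4.01]
```

View pics/w2.png

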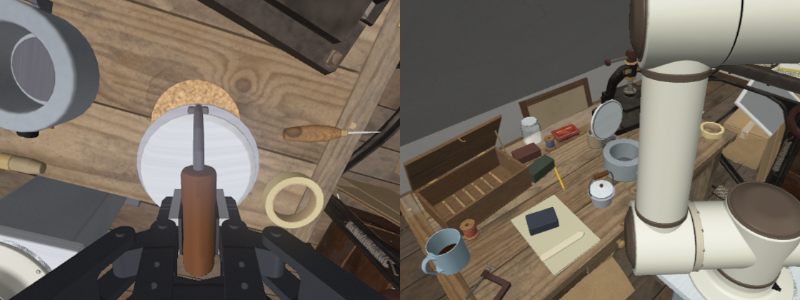

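The kettle hangs level over the mat, with its flange centre about 5 mm off. The mat's far edge shows at (195,95). I'll correct on the way down and lower it.

```bash
python3 -m crank '{"dr":[[0,0,0],[0,0,0],[0,0,0],[0,0,0],[0,0,0]],"xyz":[[0.05,-0.07,0.2],[0.03,-0.07,0.4],[0,0,0.5],[0,0,0.5],[0,0,0.5]],"jaw":[0,0,0,0,0]}'
python3 -m crank '{"dr":[[0,0,0],[0,0,0],[0,0,0],[0,0,0],[0,0,0]],"xyz":[[0,0,0.5],[0,0,0.5],[0,0,0.3],[0,0,0.2],[0,0,0.1]],"jaw":[0,0,0,0,0]}'
python3 -m crank '{"dr":[[0,0,0],[0,0,0],[0,0,0],[0,0,0],[0,0,0]],"xyz":[[0,0,0.1],[0,0,0.05],[0,0,0.05],[0,0,0.05],[0,0,0]],"jaw":[0,0,0,0,0]}'
```

```text
time_s: 8.75
tcp_pos: [0.472, -0.3191, 0.1953]
ee_rot: [[0.962, 0.272, -0.0], [0.272, -0.962, 0.001], [-0.0, -0.001, -1.0]]
ft_force: [0.9, -0.6, -5.6]
finger_gap: 0.0179
finger_force: 78.4
time_s: 9.17
tcp_pos: [0.4719, -0.3195, 0.1481]
ee_rot: [[0.962, 0.272, -0.001], [0.272, -0.962, 0.001], [-0.001, -0.001, -1.0]]
ft_force: [0.1, -0.7, -5.9]
finger_gap: 0.0177
finger_force: 78.3
time_s: 9.58
tcp_pos: [0.4727, -0.3202, 0.1431]
ee_rot: [[0.962, 0.271, 0.002], [0.271, -0.962, -0.001], [0.002, 0.002, -1.0]]
ft_force: [-1.1, 3.4, 7.0]
finger_gap: 0.0178
finger_force: 79.6
```

The kettle is down, pressing on the mat with about 12 N. I'll ease off, open and rise clear.

```bash
python3 -m crank '{"dr":[[0,0,0],[0,0,0],[0,0,0],[0,0,0],[0,0,0]],"xyz":[[0,0,-0.05],[0,0,-0.02],[0,0,0],[0,0,0],[0,0,0]],"jaw":[0,0,0.25,0.5,0.7]}'
python3 -m crank '{"dr":[[0,0,0],[0,0,0],[0,0,0],[0,0,0],[0,0,0]],"xyz":[[0,0,0],[0,0,-0.3],[0,0,-0.8],[0,0,-1],[0,0,-1]],"jaw":[0.8,0.8,0.8,0.8,0.8]}'
python3 -m crank '{"dr":[[0,0,0],[0,0,0],[0,0,0],[0,0,0],[0,0,0]],"xyz":[[0,0,-1],[0,0,-1],[0,0,-0.8],[0,0,-0.3],[0,0,0]],"jaw":[0.5,0.2,0,0,0]}'
python3 - <<'E'
from h import *
w,d,P,o=wrist();R=np.array(o["ee_rot"]);t=np.array(o["tcp_pos"])
cv2.imwrite("pics/w3.png",w);hsv=cv2.cvtColor(w,cv2.COLOR_BGR2HSV);z=P[...,2]
near=(abs(P[...,0]-.47)<.1)&(abs(P[...,1]+.32)<.1)&(d>.05)
q=P[near&(z>.06)&(z<.085)];print("flange",len(q),circ(q[:,:2]),plane(q)[1][2].round(3))
m=near&(hsv[...,1]>90)&(hsv[...,2]>110)&(abs(z-.008)<.008);q=P[m];print("mat",len(q),q.min(0).round(3),q.max(0).round(3),circ(q[:,:2]))
im,dd=imaging.snapshot("top");S=cloud("top",dd);h=cv2.cvtColor(im,cv2.COLOR_BGR2HSV);x,y,z=np.moveaxis(S,-1,0)
g=(dd>0)&(x>.535)&(x<.62)&(abs(y+.08)<.1)&(z>.12)&(z<.27)&(h[...,1]<60);q=S[g];c,A=plane(q);print("cover",len(q),c.round(4),A[2].round(3))
for c in("top","wrist"):
    print([(np.round(r["position"],3).tolist(),round(r["score"],2)) for r in imaging.boxes_of(c,"paste_pot")])
E
```

```text
time_s: 10.0
tcp_pos: [0.4722, -0.3202, 0.144]
ee_rot: [[0.962, 0.271, 0.0], [0.271, -0.962, -0.0], [0.0, 0.0, -1.0]]
ft_force: [0.7, 0.4, 0.7]
finger_gap: 0.0449
finger_force: 0.0
time_s: 10.42
tcp_pos: [0.4719, -0.3198, 0.2383]
ee_rot: [[0.962, 0.271, -0.0], [0.271, -0.962, 0.0], [-0.0, -0.0, -1.0]]
ft_force: [0.6, -0.9, 0.0]
finger_gap: 0.0686
finger_force: 0.0
time_s: 10.83
tcp_pos: [0.4724, -0.3203, 0.3325]
ee_rot: [[0.962, 0.271, 0.003], [0.271, -0.962, -0.003], [0.002, 0.003, -1.0]]
ft_force: [-0.2, -0.6, -1.0]
finger_gap: 0.0075
finger_force: 0.0
flange 1128 (array([ 0.47074709, -0.31920053]), np.float64(0.05508307485061793)) [-0.015 -0.004  1.   ]
mat 1240 [ 0.415 -0.397  0.001] [ 0.57  -0.245  0.011] (array([ 0.4671892 , -0.32150332]), np.float64(0.0699222613411443))
cover 1273 [ 0.5814 -0.0809  0.1942] [-0.998  0.024  0.055]
[([0.708, -0.119, 0.052], 0.55)]
[]
```

View pics/w3.png

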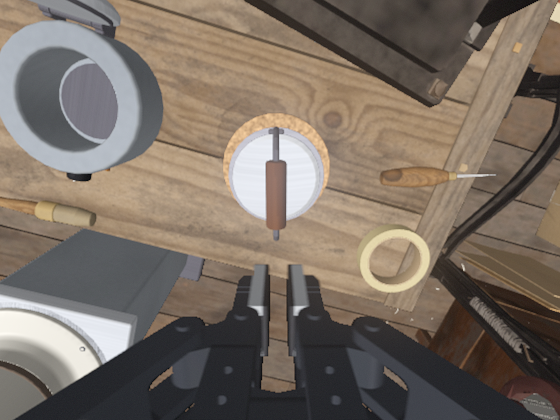

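The kettle stands level on the mat, with its flange at (275,175) and its centre within about 4 mm of the mat's. The well at (90,95) is empty. Next I'll square the tool to the world axes, with closed fingers, and go over and behind the cover.

```bash
python3 -m crank '{"dr":[[0,0,0.9],[0,0,0.9],[0,0,0.9],[0,0,0.75],[0,0,0]],"xyz":[[0,0,-0.2],[0,0,-0.2],[0,0,-0.2],[0,0,0],[0,0,0]],"jaw":[0,0,0,0,0]}'
python3 -m crank '{"dr":[[0,0,0],[0,0,0],[0,0,0],[0,0,0],[0,0,0]],"xyz":[[0,-0.5,0],[0,-0.9,0],[0,-0.9,0],[0,-0.9,0],[0,-0.9,0]],"jaw":[0,0,0,0,0]}'
python3 -m crank '{"dr":[[0,0,0],[0,0,0],[0,0,0],[0,0,0],[0,0,0]],"xyz":[[0,-0.9,0],[0,-0.9,0],[0,-0.9,0],[0,-0.8,0],[0,-0.3,0]],"jaw":[0,0,0,0,0]}'
python3 -m crank '{"dr":[[0,0,0],[0,0,0],[0,0,0],[0,0,0],[0,0,0]],"xyz":[[0.5,0,0],[0.9,0,0],[0.9,0,0],[0.9,0,0],[0.9,0,0]],"jaw":[0,0,0,0,0]}'
python3 -m crank '{"dr":[[0,0,0],[0,0,0],[0,0,0],[0,0,0],[0,0,0]],"xyz":[[0.9,0,0],[0.7,0,0],[0.3,0,0],[0,0,0],[0,0,0]],"jaw":[0,0,0,0,0]}'
python3 - <<'E'
from h import *
a,d=imaging.snapshot("scene");S=cloud("scene",d);cv2.imwrite("pics/s4.png",cv2.resize(a[60:270,200:480],(640,480)))
E
```

```text
time_s: 11.45
tcp_pos: [0.472, -0.32, 0.3467]
ee_rot: [[1.0, -0.004, -0.001], [-0.004, -1.0, 0.001], [-0.001, -0.001, -1.0]]
ft_force: [0.0, -0.2, -0.6]
finger_gap: -0.0002
finger_force: 0.0
time_s: 11.87
tcp_pos: [0.4718, -0.1952, 0.3468]
ee_rot: [[1.0, 0.001, -0.001], [0.001, -1.0, 0.001], [-0.001, -0.001, -1.0]]
ft_force: [0.8, 0.3, 0.8]
finger_gap: 0.0
finger_force: 0.0
time_s: 12.28
tcp_pos: [0.4718, -0.08, 0.3473]
ee_rot: [[1.0, 0.003, -0.0], [0.003, -1.0, 0.001], [-0.0, -0.001, -1.0]]
ft_force: [-0.1, -0.8, 0.3]
finger_gap: -0.0003
finger_force: 0.0
time_s: 12.7
tcp_pos: [0.5963, -0.083, 0.3469]
ee_rot: [[1.0, 0.001, -0.001], [0.001, -1.0, 0.0], [-0.001, -0.0, -1.0]]
ft_force: [0.5, -0.8, 1.2]
finger_gap: -0.0001
finger_force: 0.0
time_s: 13.12
tcp_pos: [0.6522, -0.0832, 0.3466]
ee_rot: [[1.0, 0.0, -0.002], [0.0, -1.0, 0.0], [-0.002, -0.0, -1.0]]
ft_force: [-1.1, -0.4, 0.2]
finger_gap: -0.0001
finger_force: 0.0
```

View pics/s4.png

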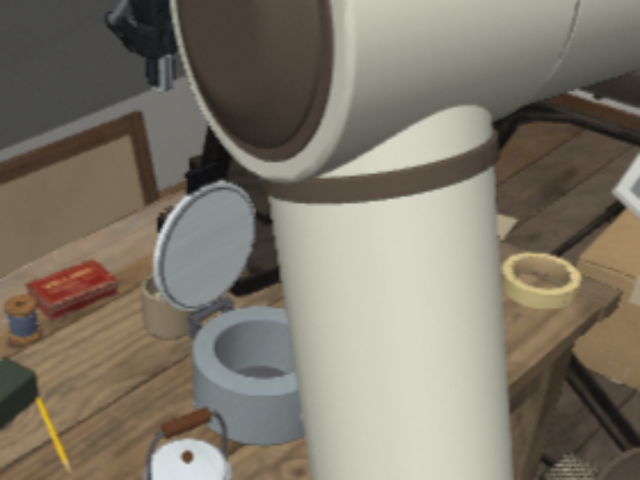

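The fingers are above and behind the upright cover (disc at (205,245), gripper at (160,60)). I'll descend behind it and begin the push.

```bash
python3 -m crank '{"dr":[[0,0,0],[0,0,0],[0,0,0],[0,0,0],[0,0,0]],"xyz":[[0,0,0.6],[0,0,0.9],[0,0,0.9],[0,0,0.9],[0,0,0.6]],"jaw":[0,0,0,0,0]}'
python3 -m crank '{"dr":[[0,0,0],[0,0,0],[0,0,0],[0,0,0],[0,0,0]],"xyz":[[-0.3,0,0],[-0.4,0,0],[-0.4,0,0],[-0.3,0,0],[-0.3,0,0]],"jaw":[0,0,0,0,0]}'
python3 -m crank '{"dr":[[0,0,0],[0,0,0],[0,0,0],[0,0,0],[0,0,0]],"xyz":[[-0.2,0,0],[-0.2,0,0],[-0.2,0,0],[-0.2,0,0],[-0.2,0,0]],"jaw":[0,0,0,0,0]}'
```

```text
time_s: 13.58
tcp_pos: [0.6508, -0.0831, 0.2287]
ee_rot: [[1.0, -0.001, -0.001], [-0.001, -1.0, 0.0], [-0.001, -0.0, -1.0]]
ft_force: [-0.2, 0.4, -0.2]
finger_gap: -0.0001
finger_force: 0.0
time_s: 14.0
tcp_pos: [0.6004, -0.0832, 0.2324]
ee_rot: [[1.0, -0.001, 0.002], [-0.001, -1.0, -0.0], [0.002, 0.0, -1.0]]
ft_force: [2.4, 0.2, 1.0]
finger_gap: -0.0001
finger_force: 0.0
time_s: 14.42
tcp_pos: [0.5709, -0.083, 0.2306]
ee_rot: [[1.0, -0.001, -0.0], [-0.001, -1.0, 0.0], [-0.0, -0.0, -1.0]]
ft_force: [1.3, 0.7, 0.5]
finger_gap: 0.0001
finger_force: 1.0
```

```bash
python3 -m crank '{"dr":[[0,0,0],[0,0,0],[0,0,0],[0,0,0],[0,0,0]],"xyz":[[-0.4,0,0.1],[-0.5,0,0.2],[-0.42,0,0.18],[-0.4,0,0.22],[-0.37,0,0.25]],"jaw":[0,0,0,0,0]}'
python3 -m crank '{"dr":[[0,0,0],[0,0,0],[0,0,0],[0,0,0],[0,0,0]],"xyz":[[-0.36,0,0.28],[-0.3,0,0.33],[-0.3,0,0.35],[-0.24,0,0.38],[-0.23,0,0.4]],"jaw":[0,0,0,0,0]}'
python3 -m crank '{"dr":[[0,0,0],[0,0,0],[0,0,0]],"xyz":[[-0.17,0,0.4],[-0.16,0,0.42],[0,0,0]],"jaw":[0,0,0]}'
python3 - <<'E'
from h import *
a,d=imaging.snapshot("scene");cv2.imwrite("pics/s5.png",cv2.resize(a[60:270,200:480],(640,480)))
E
```

```text
time_s: 14.83
tcp_pos: [0.5077, -0.083, 0.202]
ee_rot: [[1.0, -0.001, -0.0], [-0.001, -1.0, 0.0], [-0.0, -0.0, -1.0]]
ft_force: [-0.3, 1.3, 1.6]
finger_gap: -0.0002
finger_force: 0.9
time_s: 15.25
tcp_pos: [0.465, -0.083, 0.1495]
ee_rot: [[1.0, -0.001, -0.0], [-0.001, -1.0, 0.0], [-0.0, -0.0, -1.0]]
ft_force: [1.4, -0.5, 1.3]
finger_gap: 0.0002
finger_force: 0.6
time_s: 15.5
tcp_pos: [0.4539, -0.0826, 0.1232]
ee_rot: [[1.0, -0.001, -0.004], [-0.001, -1.0, 0.001], [-0.004, -0.001, -1.0]]
ft_force: [0.2, -0.3, -0.4]
finger_gap: 0.0001
finger_force: 0.0
```

View pics/s5.png

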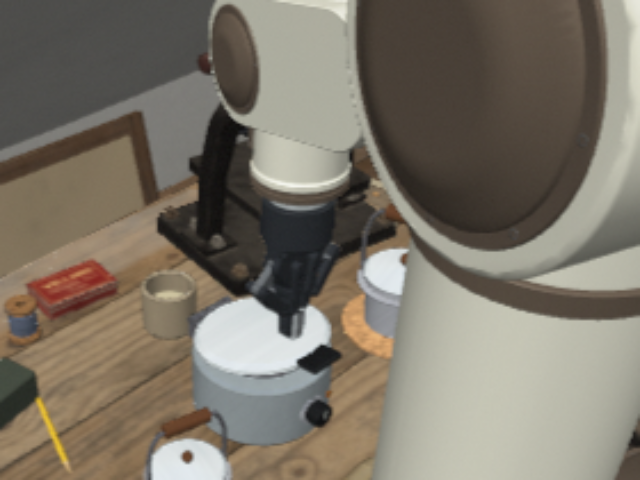

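The cover (265,335) is nearly shut under the fingertips at (292,325), and the kettle stands on the mat at (390,290). I'll press it down the rest of the way, gently.

```bash
python3 -m crank '{"dr":[[0,0,0],[0,0,0],[0,0,0],[0,0,0],[0,0,0]],"xyz":[[-0.06,0,0.2],[-0.05,0,0.2],[0,0,0.15],[0,0,0.1],[0,0,0.05]],"jaw":[0,0,0,0,0]}'
python3 -m crank '{"dr":[[0,0,0],[0,0,0],[0,0,0],[0,0,0]],"xyz":[[0,0,0.05],[0,0,0.05],[0,0,0.05],[0,0,0]],"jaw":[0,0,0,0]}'
```

```text
time_s: 15.97
tcp_pos: [0.4526, -0.0831, 0.1052]
ee_rot: [[1.0, -0.001, -0.0], [-0.001, -1.0, -0.0], [-0.0, 0.0, -1.0]]
ft_force: [-16.6, 5.1, 38.3]
finger_gap: 0.0004
finger_force: 19.6
time_s: 16.3
tcp_pos: [0.4528, -0.0831, 0.1046]
ee_rot: [[1.0, -0.001, 0.002], [-0.001, -1.0, -0.001], [0.002, 0.001, -1.0]]
ft_force: [-39.1, 9.8, 83.3]
finger_gap: 0.0001
finger_force: 42.6
```

The cover is hard against the rim (83 N, no further travel). I'll retreat straight up and verify.

```bash
python3 -m crank '{"dr":[[0,0,0],[0,0,0],[0,0,0],[0,0,0],[0,0,0]],"xyz":[[0,0,-0.4],[0,0,-0.6],[0,0,-0.9],[0,0,-0.9],[0,0,-0.9]],"jaw":[0,0,0,0,0]}'
python3 -m crank '{"dr":[[0,0,0],[0,0,0],[0,0,0],[0,0,0],[0,0,0]],"xyz":[[-0.6,0,-0.9],[-0.6,0,-0.9],[-0.6,0,-0.5],[0,0,0],[0,0,0]],"jaw":[0,0,0,0,0]}'
python3 - <<'E'
from h import *
w,d,P,o=wrist();cv2.imwrite("pics/w4.png",w);z=P[...,2];hsv=cv2.cvtColor(w,cv2.COLOR_BGR2HSV)
r=np.hypot(P[...,0]-.49,P[...,1]+.08)
g=(d>.05)&(r<.07)&(z>.08)&(z<.15);q=P[g];c,A=plane(q);print("cover",len(q),c.round(4),(A[2]*np.sign(A[2,2])).round(3))
g=(d>.05)&(r>.088)&(r<.11)&(z>.07)&(z<.13);q=P[g];print("tab",len(q),np.median(q,0).round(3) if len(q) else "")
near=(abs(P[...,0]-.47)<.1)&(abs(P[...,1]+.32)<.1)&(d>.05);q=P[near&(z>.06)&(z<.085)]
if len(q)>50:print("flange",len(q),circ(q[:,:2]),plane(q)[1][2].round(3))
E
```

```text
time_s: 16.72
tcp_pos: [0.4525, -0.0829, 0.2121]
ee_rot: [[1.0, -0.001, -0.0], [-0.001, -1.0, 0.0], [-0.0, -0.0, -1.0]]
ft_force: [0.4, 0.1, 0.0]
finger_gap: 0.0001
finger_force: 0.0
time_s: 17.13
tcp_pos: [0.3986, -0.0831, 0.2807]
ee_rot: [[1.0, -0.002, 0.002], [-0.002, -1.0, -0.001], [0.002, 0.001, -1.0]]
ft_force: [0.3, -0.3, -0.9]
finger_gap: -0.0003
finger_force: 0.0
cover 20524 [ 0.4938 -0.0799  0.1044] [-0.002 -0.003  1.   ]
tab 406 [ 0.399 -0.076  0.1  ]
flange 2084 (array([ 0.47168189, -0.31990504]), np.float64(0.05407270477395304)) [ 0.007 -0.048 -0.999]
```

View pics/w4.png

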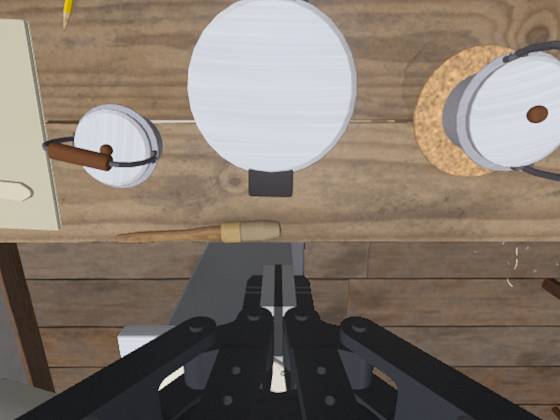

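The cover lies flat over the well (tilt about 0.003 rad) at (272,85). The kettle stands centred on the mat at (490,110), the bystanders are in place, and the arm is clear.

```bash
python3 -c "
from bench import hand_in
print(hand_in())"
```

```text
the job is handed in; nothing more can be done
None
```

The job is handed in: the large kettle stands upright and released within about 4 mm of the mat's centre, the warmer's cover is fully shut, the arm is clear of everything, and it took about 17 s; `hand_in()` gave no verdict.

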